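# Lower the worktop lamp by one hole

### The arm

A 7-joint arm with a two-finger parallel gripper is mounted at the origin on a cart in front of the work surface, level with it; the furniture and walls round the work are solid. World frame = base frame: x ahead of the robot, y to its left, z up, the work surface at z = 0. Lengths are in m, angles in rad, forces in N, time in s.
With the tool pointing down it reaches from about 0.4 to 0.9 m from the base axis. Payload 5.5 kg.
Tool frame: the origin (TCP) lies midway between the tips of the shut fingers; the grasp point (between the pads) lies 19 mm behind it (ctrl.pinch_z is the distance from the TCP to the grasp point, in m); z points along the fingers, y is the line along which they close (so a half turn about z gives the same grasp; the last joint's range is limited). The gripper opens to 92 mm and grips with 3 to 60 N. Pads are 19 mm wide; open, the fingers measure 130 mm over their backs; the gripper's body (75 mm by 190 mm) begins 47 mm behind the grasp point.
Start: joints at [-0.93, 0.501, -0.427, 1.55, 0.221, 1.138, -0.21], TCP at [0.24, 0.604, 0.227] pointing down, gripper open.
Joint ranges: [-2.88, 2.88], [-0.31, 2.03], [-1.54, 1.56], [0.2, 2.42], [-1.41, 4.55], [0.19, 2.02], [-2.57, 2.57]. Speed limits (rad/s): [2.57, 2.57, 3.14, 3.14, 3.14, 3.14, 3.14].

### API

Orientations are given as a unit quaternion [x, y, z, w].
In Python, from bench import ctrl gives the robot as it stands.
- The arm moves only by the tool pendant, called after ">>>" by a JSON object that holds its "name" and its "arguments". Schema: {"type":"object","properties":{"segments":{"type":"array","items":{"type":"number"},"minItems":6,"maxItems":48},"jaw":{"type":"number"},"only":{"type":"string"},"quiet":{"type":"boolean"},"lines":{"type":"string"}},"required":["segments"],"additionalProperties":false}. segments is one flat list of numbers that holds 1 to 8 rows one after another, with no inner brackets; each row has 6 numbers: dx, dy, dz in units of 25 mm, then a rotation vector rx, ry, rz in units of 0.1 rad; each row is the pose to reach, as a shift and turn from the pose commanded when the call began, along the tool's axes at that moment; what a row does not reach only later rows make up. A row lasts 1/12 s, in which the tool goes at most 0.0417 m and 0.125 rad, less where a joint would pass 70% of its speed; a pose out of reach is approached as far as the arm can. jaw is the opening from 0.0 (shut) to 1.0 (fully open), set as the call begins (left out keeps the last). The fingers move at their own pace and stop on an object; the grip force is fixed at half the most. Time passes only in rows, so rows that do not move let the fingers close. The tool returns the time, the measured TCP pose, the force, the opening and the grip force at its end. only (a regular expression) keeps the lines of the reply that match it, lines (a string "A,B") keeps lines A to B, and quiet returns only ok. Input that does not fit is refused with a message, and nothing moves.
- ctrl.sense(): the state, without advancing time (a new reading comes with each control period).
- ctrl.get_image(name): name is "scene" or "top" or "wrist"; returns the picture (384x512x3 uint8, red, green, blue); there is no depth.
- ctrl.camera_info(name): a dict with "intrinsics" (3x3 intrinsics, pixels), "world_to_cam" (4x4, takes a point from world to camera coordinates); the wrist camera has in their place "mount" (4x4, takes a point from camera to tool coordinates, whose origin is the TCP and whose axes are the flange's). Camera axes: x right, y down, z forward; pixel columns grow to the right and rows downward; lengths in m; the calibration is good to about 2 mm. A picture is of the moment at which its call begins: read the wrist's pose just before it. camera_info takes no time and is no camera call.
- ctrl.sign_off(): hands the job in; it is judged then, once.
The state is a dict: "time_s": time; "qpos": joint angles; "qd": joint speeds; "joint_efforts": joint torques, N m; "tcp_pos": TCP position; "orientation": TCP orientation; "force": force on the tool from outside, world axes, zero at the start; "ft_torque": the same for the moment, N m; "finger_gap": opening from 0.0 (shut) to 1.0 (fully open); "grasp_force": force on a finger pad.
Only numpy, scipy, OpenCV 4.12 (cv2) and the standard library are available. Lean on these libraries where they do the work, as an engineer would, in place of code of your own. Each camera call takes 0.05 s, during which the arm holds its last target. There are 200 camera calls.

### The job

The worktop lamp (the stand with the long straight light bar) stands too high. Press the sprung button on top of it so that its tube drops to the next hole down, only one hole, and locks there; it sinks by itself once the button lets go, so do not follow it down until it runs past. Leave the recipe stand next to it at its height.

Things in the scene. Friction and masses are not known exactly. Their poses are not given: they have to be found in the camera images.
- lamp: Lamp on a plain metal telescoping stand, upright; origin under its base. Fixed dark base 100 mm across, 12 high; square outer tube 28 wide up to 125, three holes 40 apart in its front; thinner inner tube slides in it and carries a straight level light bar 180 x 34 x 12 (along the body's y) centred on the tube, and above it a black hub 48 across, top 238 high at the start.
- lamp_press (a point): Centre of the top of the lamp's push button, moving with it: a grey disc 31 mm across in the middle of the hub, standing 10 mm above it, 248 mm above the worktop at the start; pressed straight down. Nothing on the stand is higher.
- lamp_mast (a joint): Sinking of the lamp's inner tube, m: 0 top hole (start), 0.040 next hole, 0.080 bottom hole. With the button 5 to 7 mm down its locking pin is free and the tube sinks by its own weight, some 20 to 60 mm/s, away from a finger that stops; the pin then snaps into the next hole by itself. Push the button's top 10 to 35 mm below its start height and stop; followed beyond 45 mm it runs past.
- lamp_button (a joint): Travel of the lamp's button in its hub, m: 0 sprung up (pin in a hole), 0.007 fully down. About 4 N frees the pin. Between two holes it stays about 5 mm down until the pin snaps in.
- recipe_mast (a joint): The same reading for the recipe stand, which is left alone: 0 top hole. Same base, tubes, hub and button as the lamp, but instead of the light bar it carries a leaning sheet-metal rest 120 mm wide, 90 high with a ledge on its front. It stands 0.17 to 0.36 m to the left or right of the lamp.

How it is judged:
By the outcome, as a careful person would: the job done as asked, in the order asked, and still so for the second after the job is handed in, with the robot touching nothing.
It also fails if it takes over 29 s, if anything falls off the work surface, if the arm or the gripper's body presses on something with over 40 N, if the wrist force passes 120 N, or if a joint passes its speed limit or range.

## Working session

There is one attempt and no reset: what is moved stays moved. The work goes in short steps, Python scripts to look and compute and a tool call to move; the robot and the scene stay as the last step left them, time stands still between calls to the robot, and variables do not carry over. Pictures are saved under pics/ and viewed, at most 10 in all, crops included, and the job is handed in when it is done.

```bash
mkdir -p pics; ls; python3 - <<'E'
from bench import ctrl
import cv2,numpy as np
for n in("scene","top"):
    cv2.imwrite(f"pics/{n}0.png",ctrl.get_image(n)[...,::-1]); i=ctrl.camera_info(n); print(n,np.round(i["intrinsics"],1).tolist(),np.round(i["world_to_cam"],3).tolist())
s=ctrl.sense();print(s["time_s"],s["tcp_pos"],s["orientation"],s["finger_gap"])
E
```

```text
bench.py
pics
scene [[443.4, 0.0, 260.7], [0.0, 443.4, 195.2], [0.0, 0.0, 1.0]] [[0.533, -0.846, -0.024, -0.322], [-0.424, -0.242, -0.873, 0.354], [0.732, 0.475, -0.488, 0.58], [0.0, 0.0, 0.0, 1.0]]
top [[482.5, 0.0, 258.3], [0.0, 482.5, 189.4], [0.0, 0.0, 1.0]] [[-0.175, -0.985, -0.008, 0.047], [-0.772, 0.142, -0.619, 0.494], [0.611, -0.102, -0.785, 0.645], [0.0, 0.0, 0.0, 1.0]]
0.1 [0.23957186 0.6035638  0.22577936] [ 1.87754765e-01  9.82215547e-01 -8.52537899e-04 -1.99115039e-04] 0.9988386916881503
```

View pics/scene0.png

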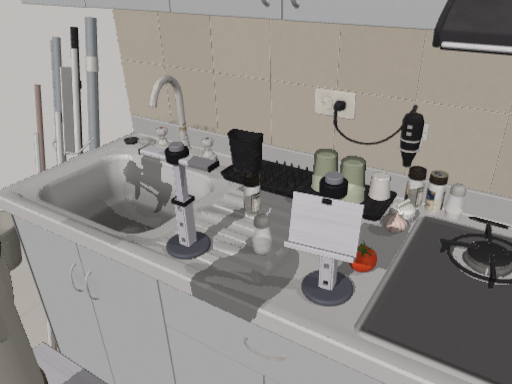

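View pics/top0.png

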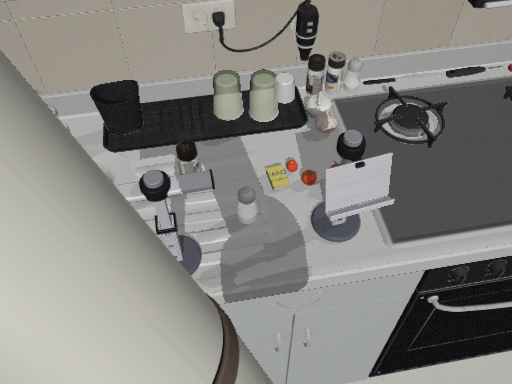

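The lamp is the left stand: its button is near scene (177,147) and top (154,179). The recipe stand is on the right, with its button near scene (333,178) and top (351,138). I'll enlarge both lamp views.

```bash
python3 - <<'E'
import cv2,numpy as np
a=cv2.imread("pics/scene0.png")[135:175,150:230];b=cv2.imread("pics/top0.png")[160:210,130:220]
f=lambda c:cv2.resize(c,(720,int(c.shape[0]*720/c.shape[1])),interpolation=cv2.INTER_CUBIC)
o=np.vstack([f(a)[:290],f(b)[:300]]);cv2.imwrite("pics/crop.png",o)
E
```

```text
(no output)
```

View pics/crop.png

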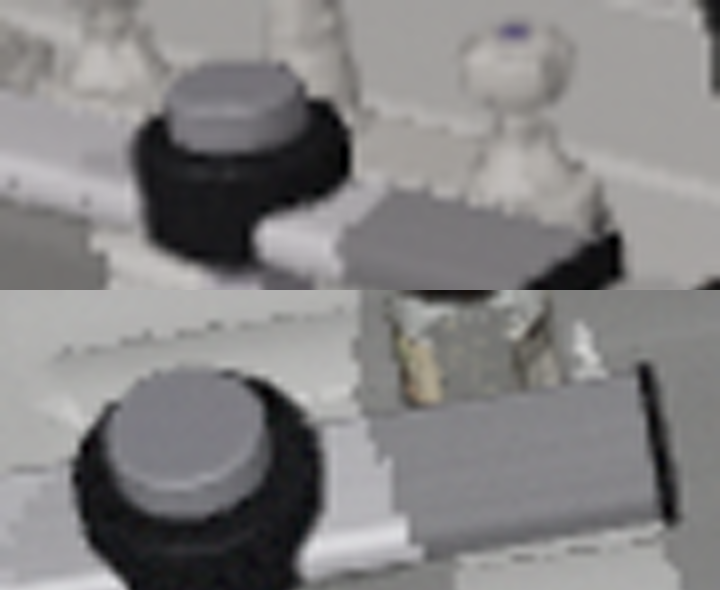

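```bash
cat > h.py <<'E'
from bench import ctrl
import numpy as np
from scipy.spatial.transform import Rotation as R
def ray(n,uv):
    i=ctrl.camera_info(n);M=np.array(i["world_to_cam"]);r=M[:3,:3]
    d=r.T@np.linalg.solve(i["intrinsics"],[*uv,1.]);return -r.T@M[:3,3],d
def atz(n,uv,z):
    c,d=ray(n,uv);return c+d*(z-c[2])/d[2]
def tri(obs):
    A=0;b=0
    for n,uv in obs:
        c,d=ray(n,uv);d=d/np.linalg.norm(d);P=np.eye(3)-np.outer(d,d);A=A+P;b=b+P@c
    return np.linalg.solve(A,b)
def totool(p):
    s=ctrl.sense();return R.from_quat(s["orientation"]).inv().apply(np.array(p)-s["tcp_pos"])
E
python3 - <<'E'
from h import *
a=("scene",(176,144.3));b=("top",(152.9,177.3))
for o in(a,b):print(atz(*o,.248))
p=tri([a,b]);print(p,totool([*p[:2],.258]))
r=tri([("scene",(334,176)),("top",(351,136))]);print(r,np.linalg.norm(p-r))
print(R.from_quat(ctrl.sense()["orientation"]).as_matrix().round(3))
E
```

```text
[0.49193512 0.12005525 0.248     ]
[0.4879151  0.12243391 0.248     ]
[0.49180655 0.12206188 0.24620378] [-0.41204204 -0.35457795 -0.03162961]
[ 0.52377356 -0.20273111  0.24289113] 0.32637915542622886
[[-0.929  0.369 -0.001]
 [ 0.369  0.929 -0.002]
 [ 0.    -0.002 -1.   ]]
```
Lamp at (0.490,0.121). Spacing .326 OK. 

Units first: shifts go in units of 25 mm and turns go in units of 0.1 rad. So -0.1 m is -4, -0.08 m is -3.2.

```bash
python3 - <<'E'
from h import *
for z in(.2,.3,.4):print(z,atz("scene",(153,105),z).round(2),atz("scene",(168,78),z).round(2))
print(atz("scene",(187,150),.1).round(2))
E
```

```text
0.2 [0.76 0.46 0.2 ] [1.01 0.63 0.2 ]
0.3 [0.54 0.22 0.3 ] [0.72 0.34 0.3 ]
0.4 [ 0.31 -0.02  0.4 ] [0.43 0.06 0.4 ]
[0.74 0.32 0.1 ]
```

>>> {"name": "pendant", "arguments": {"segments": [0, 0, -1.6, 0, 0, 0, 0, 0, -3.2, 0, 0, 0, 0, 0, -4, 0, 0, 0], "jaw": 0.0}}

```text
time_s: 0.35
tcp_pos: [0.2398, 0.6054, 0.3308]
orientation: [0.188, 0.982, 0.002, 0.0]
force: [-0.2, 1.3, 1.6]
finger_gap: 0.826
grasp_force: 0.0
```

Converted, -0.224 m is -8.96, -0.196 m is -7.84.

>>> {"name": "pendant", "arguments": {"segments": [-1.12, -0.96, 0, 0, 0, 0, -2.24, -1.92, 0, 0, 0, 0, -3.36, -2.88, 0, 0, 0, 0, -4.48, -3.84, 0, 0, 0, 0, -5.6, -4.8, 0, 0, 0, 0, -6.72, -5.76, 0, 0, 0, 0, -7.84, -6.72, 0, 0, 0, 0, -8.96, -7.68, 0, 0, 0, 0]}}

```text
time_s: 1.02
tcp_pos: [0.3774, 0.3411, 0.3264]
orientation: [0.188, 0.982, -0.0, -0.0]
force: [1.0, 0.8, -1.3]
finger_gap: 0.252
grasp_force: 0.0
```

```bash
python3 -c "
from h import *
print(totool([.490,.121,.275]))"
```

```text
[-0.18582826 -0.16305365  0.05147108]
```

>>> {"name": "pendant", "arguments": {"segments": [-1.12, -0.96, 0, 0, 0, 0, -2.24, -1.92, 0, 0, 0, 0, -3.36, -2.88, 0, 0, 0, 0, -4.48, -3.84, 0, 0, 0, 0, -5.6, -4.8, 0, 0, 0, 0, -6.4, -5.6, 0, 0, 0, 0, -7.2, -6.2, 0, 0, 0, 0, -7.2, -6.2, 0, 0, 0, 0]}}

```text
time_s: 1.68
tcp_pos: [0.4895, 0.1263, 0.3263]
orientation: [0.192, 0.981, -0.001, 0.0]
force: [0.4, -0.9, 0.1]
finger_gap: 0.0
grasp_force: 0.0
```

```bash
python3 - <<'E'
from h import *
import cv2
s=ctrl.sense();print(totool([.490,.121,.275]),s["tcp_pos"])
ims=[]
for n in("scene","top"):
    i=ctrl.camera_info(n);M=np.array(i["world_to_cam"]);K=np.array(i["intrinsics"])
    q=K@(M[:3]@[*s["tcp_pos"],1]);print(n,q[:2]/q[2])
    im=ctrl.get_image(n)[...,::-1]
    c=im[90:190,110:250] if n=="scene" else im[110:210,90:230]
    ims.append(cv2.resize(c,None,fx=2.9,fy=2.9,interpolation=cv2.INTER_CUBIC))
w=ctrl.get_image("wrist")[...,::-1];cv2.imwrite("pics/w1.png",w)
cv2.imwrite("pics/v1.png",np.vstack(ims))
E
```

```text
[-0.0024038  -0.00457305  0.05127573] [0.48947565 0.12628192 0.32626128]
scene [167.79239931 105.72207769]
top [140.03825562 141.09016198]
```

View pics/v1.png

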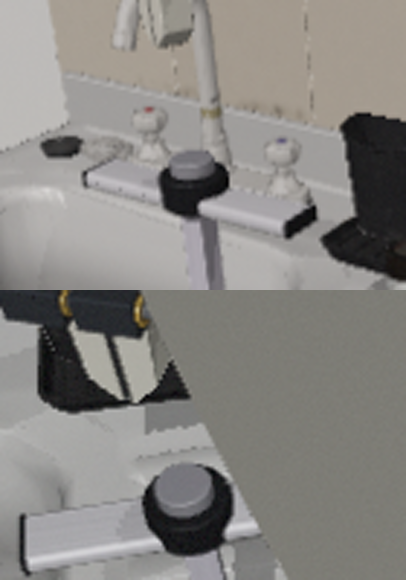

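View pics/w1.png

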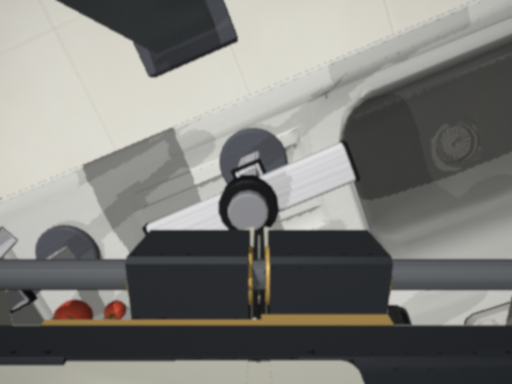

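The wrist view shows the button at about (247,209). The scene crop has the fingertips where the calibration predicts them, and both crops show them above the hub. I'll take the button position from the wrist camera as a third estimate.

```bash
python3 - <<'E'
from h import *
s=ctrl.sense();i=ctrl.camera_info("wrist");m=np.array(i["mount"]);K=np.array(i["intrinsics"])
Rt=R.from_quat(s["orientation"]).as_matrix()
c=Rt@m[:3,3]+s["tcp_pos"];d=Rt@m[:3,:3]@np.linalg.solve(K,[247,209.5,1])
p=c+d*(.248-c[2])/d[2];print(p,totool([.491,.1205,.260]),totool(p))
E
```

```text
[0.48761219 0.12347641 0.248     ] [-0.00856001 -0.01008642  0.06633787] [-0.00432615 -0.00857037  0.07834254]
```

>>> {"name": "pendant", "arguments": {"segments": [-0.24, -0.36, 0.8, 0, 0, 0, -0.24, -0.36, 1.92, 0, 0, 0, -0.24, -0.36, 2.4, 0, 0, 0, -0.24, -0.36, 2.4, 0, 0, 0, -0.24, -0.36, 2.4, 0, 0, 0]}}

```text
time_s: 2.25
tcp_pos: [0.4886, 0.1234, 0.2664]
orientation: [0.187, 0.982, -0.0, -0.001]
force: [-0.7, 0.8, 0.2]
finger_gap: 0.005
grasp_force: 0.0
```

```bash
python3 -c "
from h import *
print(totool([.489,.122,.248]))"
```

```text
[-0.00090865 -0.00113343  0.01837811]
```

Converted, 0.035 m is 1.4, 0.032 m is 1.28.

>>> {"name": "pendant", "arguments": {"segments": [0, -0.04, 0.32, 0, 0, 0, 0, -0.04, 0.6, 0, 0, 0, 0, -0.04, 0.8, 0, 0, 0, 0, -0.04, 0.96, 0, 0, 0, 0, -0.04, 1.12, 0, 0, 0, 0, -0.04, 1.28, 0, 0, 0, 0, -0.04, 1.4, 0, 0, 0, 0, -0.04, 1.4, 0, 0, 0]}}

```text
time_s: 2.92
tcp_pos: [0.4885, 0.1209, 0.2308]
orientation: [0.188, 0.982, -0.0, -0.001]
force: [-0.5, 0.1, 0.6]
finger_gap: 0.006
grasp_force: 0.0
```

>>> {"name": "pendant", "arguments": {"segments": [0, 0, 0, 0, 0, 0, 0, 0, 0, 0, 0, 0, 0, 0, 0, 0, 0, 0, 0, 0, 0, 0, 0, 0, 0, 0, 0, 0, 0, 0, 0, 0, 0, 0, 0, 0, 0, 0, 0, 0, 0, 0, 0, 0, 0, 0, 0, 0]}}

```text
time_s: 3.58
tcp_pos: [0.4892, 0.1211, 0.2318]
orientation: [0.188, 0.982, 0.0, 0.0]
force: [-0.1, 0.6, -0.2]
finger_gap: 0.008
grasp_force: 0.0
```

```bash
python3 - <<'E'
from h import *
import cv2
im=ctrl.get_image("scene")[...,::-1]
cv2.imwrite("pics/v2.png",cv2.resize(im[80:270,110:370],None,fx=3,fy=3,interpolation=cv2.INTER_CUBIC))
E
```

```text
(no output)
```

View pics/v2.png

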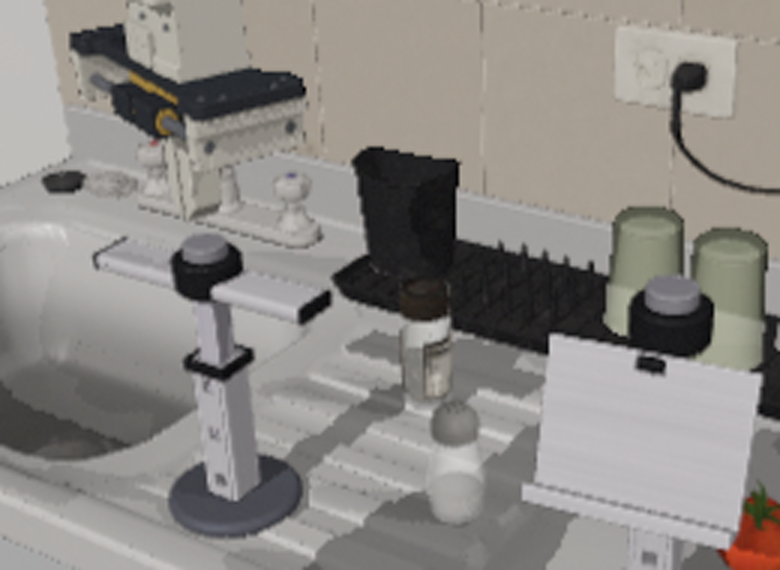

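The lamp has sunk: its button is now near scene (178.5,160.7), clear below the fingers. The recipe stand hasn't moved. I'll retract and measure the new height.

Converted, -0.09 m is -3.6, -0.06 m is -2.4.

>>> {"name": "pendant", "arguments": {"segments": [0, 0, -0.8, 0, 0, 0, 0, 0, -2.4, 0, 0, 0, 0, 0, -3.6, 0, 0, 0, 0, 0, -3.6, 0, 0, 0, 0, 0, -3.6, 0, 0, 0, 0, 0, -3.6, 0, 0, 0]}}

```text
time_s: 4.13
tcp_pos: [0.4888, 0.121, 0.3213]
orientation: [0.188, 0.982, -0.0, -0.0]
force: [-0.1, 0.4, 0.1]
finger_gap: 0.005
grasp_force: 0.0
```

```bash
python3 - <<'E'
from h import *
import cv2
i=ctrl.camera_info("scene");M=np.array(i["world_to_cam"]);K=np.array(i["intrinsics"])
for z in(.248,.241,.208,.201,.168):
    q=K@(M[:3]@[.490,.1213,z,1]);print(z,q[:2]/q[2])
im=ctrl.get_image("scene")[...,::-1]
cv2.imwrite("pics/v3.png",cv2.resize(im[140:200,140:230],None,fx=8,fy=8,interpolation=cv2.INTER_CUBIC))
E
```

```text
0.248 [174.86439005 144.51508577]
0.241 [175.2828905  147.79417124]
0.208 [177.21278084 162.9154821 ]
0.201 [177.61325488 166.05332489]
0.168 [179.46089682 180.53019307]
```

View pics/v3.png

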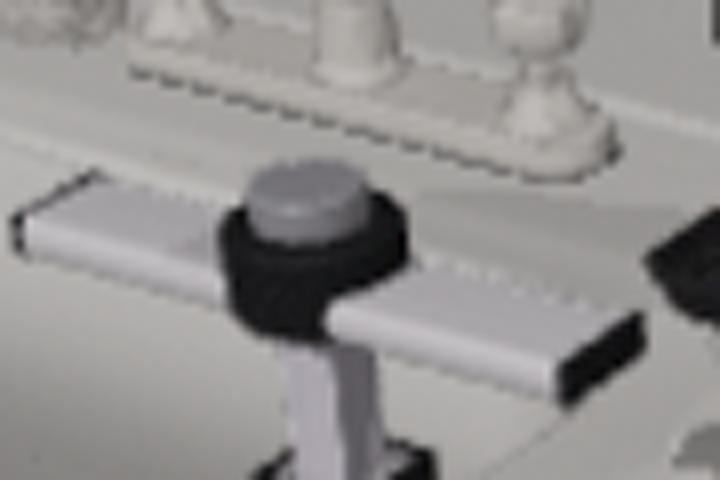

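The button's top is now at (178,162.5). The prediction for one hole down with the button sprung up (z = 0.208) is (177.2,162.9), so it's locked there.

```bash
python3 -c "
from bench import ctrl
print(ctrl.sign_off())"
```

```text
the job is handed in; nothing more can be done
None
```

The lamp dropped one hole (40 mm) and locked there with its button sprung back up; the recipe stand wasn't touched, the arm is clear above the lamp, and I handed the job in at about 4 s of robot time.

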